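# Hold a spring clip gaping around a card's edge

## Task

Pick up the spring clip by its two handles, squeeze it wide open, and carry it gaping to the taller of the two standing cards: bring its jaws in around that card's upright edge that faces the robot, one jaw on each side and touching neither, with the edge well inside the jaws, so that I can slip a label in. Finish there, still squeezing the clip open and holding it in the air off the table and the stand's foot; do not shove the card stands or push the other things about.

Things in the scene. Friction and masses are not known exactly. Their poses are not given: they have to be found in the camera images.
- clip_grip (a point): Grip point of the loose grey plastic spring clip (bag clip, 65 g, 120 mm long), lying on its side, 30 mm high, hinge upright, between the card stands: midway between its two handles, 15 mm up. x points from handles to jaws, z up. Hinge 35 mm, jaw tips 95 mm ahead of it; handles end 25 mm behind it. Shut, the handles splay: 40 mm wide over their outer faces here, 52 mm at their ends.
- clip_lever (a joint): Opening of the clip: 0 = shut; at 0.5 rad it stops, its flat handles (42 mm long, 30 mm high) squeezed parallel, 24 mm over their outer faces, gaping 30 mm at the jaw tips. That takes about 12 N on each handle; let go, it springs shut.
- jaw_left (a point): Inner face at the tip of the clip's jaw on the clip's +y side, half-way up the clip (the jaw's tip is 30 mm high). Shut, both tips meet here.
- jaw_right (a point): Inner face at the tip of the clip's other jaw.
- tall_card: The taller card on its loose wooden stand (0.6 kg): stiff brown card 3 mm thick, 70 mm long, top 120 mm and lower edge 12 mm over the table. Origin on the table under the card; x along the card, away from the robot, y across its faces, z up. Its edge facing the robot is at x = -55 mm, overhanging the foot (x -27 to 35 mm, y -25 to 25 mm, 25 mm high).
- tall_card_edge (a point): Point on the taller card's upright edge that faces the robot, 70 mm over the table; axes as tall_card.
- low_card: The lower card on an equal stand, to be left alone: 110 mm long, top 82 mm over the table; origin and axes as tall_card, near edge also at x = -55 mm. Which of the two stands is on the left varies.
- marker: Black and white marker pen, 17x130x20 mm, lying on the table; bystander.
- plum_cup: Clear lidded cup of plums, 113 mm across, 52 mm high, on the right; bystander.

How it is judged:
On the way:
1. the clip is lifted clear of the table, squeezed open (value of joint clip_lever above 0.35 rad and height (world z) of each of jaw_left, jaw_right, clip_grip above 0.03 m), for 0.2 s.
At the end, for the whole second after the job is handed in: Fingers squeeze the clip (over 4 N), 0.35 rad or more open, still, over 30 mm up. Jaw tips on opposite faces of the taller card, 1.5 mm or more off them, 8 to 50 mm past its near edge, 30 to 118 mm high; clip touches neither card nor stand. Stands moved under 15 mm, taller one upright (value of joint clip_lever above 0.35 rad and contact force between the fingers and clip above 4 N and contact force between clip and tall_card below 0.2 N and height (world z) of clip_grip above 0.03 m and x of jaw_left in the frame of tall_card between -0.047 and -0.005 m and x of jaw_right in the frame of tall_card between -0.047 and -0.005 m and z of jaw_left in the frame of tall_card between 0.03 and 0.118 m and z of jaw_right in the frame of tall_card between 0.03 and 0.118 m and ((y of jaw_left in the frame of tall_card above 0.003 m and y of jaw_right in the frame of tall_card below -0.003 m) or (y of jaw_right in the frame of tall_card above 0.003 m and y of jaw_left in the frame of tall_card below -0.003 m)) and linear speed of clip below 0.03 m/s and distance of each of tall_card, low_card from where it was at the start of the episode below 0.015 m and angle between tall_card's own z axis and vertical below 0.1 rad); the arm keeps its last pose, push and grip.
It fails at once if the taller card's stand is shoved or tipped (distance of tall_card from where it was at the start of the episode above 0.015 m or angle between tall_card's own z axis and vertical above 0.2 rad).
It fails at once if the lower card's stand is shoved or tipped (distance of low_card from where it was at the start of the episode above 0.015 m or angle between low_card's own z axis and vertical above 0.2 rad).
It fails at once if the marker or the plum cup is pushed about (distance of any of marker, plum_cup from where it was at the start of the episode above 0.03 m).
It also fails if it takes over 42 s, if anything falls off the work surface, if the arm or the gripper's body presses on something with over 40 N, if the wrist force passes 120 N, or if a joint passes its speed limit or range.

## Robot

A 6-joint arm with a two-finger parallel gripper is mounted at the origin on a cart in front of the work surface, level with it; the furniture and walls round the work are solid. World frame = base frame: x ahead of the robot, y to its left, z up, the work surface at z = 0. Lengths are in m, angles in rad, forces in N, time in s.
With the tool pointing down it reaches from about 0.375 to 0.9 m from the base axis. Payload 3.1 kg.
Tool frame: the origin (TCP) lies midway between the tips of the shut fingers; the grasp point (between the pads) lies 19 mm behind it; z points along the fingers, y is the line along which they close (so a half turn about z gives the same grasp; the last joint's range is limited). The gripper opens to 85 mm and grips with 20 to 120 N. Pads are 22 mm wide; open, the fingers measure 114 mm over their backs; the gripper's body (76 mm by 85 mm) begins 54 mm behind the grasp point. The pads swing forward as they close: fully open they stand 13 mm farther back than shut.
Start: joints at [0.956, 0.527, 1.433, -0, 1.181, -0.178], TCP at [0.264, 0.566, 0.231] pointing down, gripper open.
Joint ranges: [-3.08, 3.08], [-0.75, 2.2], [0.22, 2.44], [-1.43, 4.57], [0, 2.65], [-2.85, 2.85]. Speed limits (rad/s): [2.79, 2.79, 3.14, 3.14, 3.14, 3.14].

## Interface

Orientations are given as a unit quaternion [x, y, z, w].
In Python, from station import manip gives the robot as it stands.
- The arm moves only by the tool step_arm, never from a script. Its argument "targets" is text: rows parted by semicolons, each of 4 numbers parted by spaces: the shift along the tool's x, y, z in mm, then the turn about the tool's z in degrees. A call has 1 to 12 rows; each row is the pose to reach, as a shift and turn from the pose commanded when the call began, along the tool's axes at that moment; what a row does not reach only later rows make up. A row lasts 1/10 s, in which the tool goes at most 50 mm and 8.59 degrees, less where a joint would pass 70% of its speed; a pose out of reach is approached as far as the arm can. A call with a gripper value outside its range is refused whole. "gripper" is the closure, from 0 (fully open) to 1 (shut), set as the call begins (left out, the last holds). The fingers move at their own pace and stop on an object; "squeeze" is the grip in N (left out, the last holds). Time passes only in rows, so rows that repeat a pose let the fingers close. It gives the time, the measured TCP pose, the force, the opening and the grip force at its end, in the units of the state.
- manip.sense(): the state, without advancing time (a new reading comes with each control period).
- manip.snapshot(name): name is "side" or "top" or "wrist"; returns the picture (420x560x3 uint8, red, green, blue); there is no depth.
- manip.get_calibration(name): a dict with "fov_y" (degrees; the focal length in pixels is half the picture's height over the tangent of half this angle, whatever the lens; pixels are square), "cx", "cy" (the principal point, pixels), "k1" (the pictures are not rectified: a ray, as slopes to the right and down, at radius r is drawn at 1 + k1 r^2 times it, then the intrinsics apply), "extrinsics" (4x4, takes a point from camera to world coordinates); the wrist camera has in their place "tool_from_camera" (4x4, takes a point from camera to tool coordinates, whose origin is the TCP and whose axes are the flange's). Camera axes: x right, y down, z forward; pixel columns grow to the right and rows downward; lengths in m; the calibration is good to about 2 mm. A picture is of the moment at which its call begins: read the wrist's pose just before it. get_calibration takes no time and is no camera call.
- manip.sign_off(): hands the job in; it is judged then, once.
Trained networks look in the newest picture that a camera, given by its name, has taken for a name from the list of things; names that differ only in an ending like _2 or _b are one class to them, and where a whole thing is asked for, a point or a joint stands for the part that bears it (a point fixed in the world has none). Each returns a list of dicts, best first, with "p" (0 to 1); they miss things now and then, are a little off and sometimes report something else, mostly with a low value. They report only what shows in the picture. A call takes as long as a camera call.
- manip.recognise(camera, query): "position" ([column, row] in pixels, amid what is visible of it).
- manip.masks_of(camera, query): "pixels" (420x560 bool, what is visible of it) and "position" ([column, row] in pixels, amid what is visible of it).
- manip.mark_of(camera, query): "position" ([column, row] in pixels: a listed point, or the origin of a listed thing).
The state is a dict: "t": time; "q": joint angles; "qd": joint speeds; "tau": joint torques, N m; "tcp_pos": TCP position; "tool_rot": TCP orientation; "force": force on the tool from outside, world axes, zero at the start; "ft_torque": the same for the moment, N m; "finger_gap": opening from 0.0 (shut) to 1.0 (fully open); "gripper_force": force on a finger pad.
Only numpy, scipy, OpenCV 4.12 (cv2) and the standard library are available. Lean on these libraries where they do the work, as an engineer would, in place of code of your own. Each camera call takes 0.05 s, during which the arm holds its last target. There are 200 camera calls.

## Working session

There is one attempt and no reset: what is moved stays moved. The work goes in short steps, Python scripts to look and compute and a tool call to move; the robot and the scene stay as the last step left them, time stands still between calls to the robot, and variables do not carry over. Pictures are saved under pics/ and viewed, at most 10 in all, crops included, and the job is handed in when it is done.

Besides the shell and the picture viewer there is one more tool, called as name(argument=value, ...), one argument or row to a line, values as JSON. step_arm: Moves the arm, as the interface text tells. Its arguments: {"type":"object","properties":{"targets":{"type":"string"},"gripper":{"type":"number"},"squeeze":{"type":"number"}},"required":["targets"]}

```bash
mkdir -p pics; ls; cat > h.py <<'E'
import numpy as np, cv2
from station import manip
from scipy.spatial.transform import Rotation as R
def cam(n,s=None):
    c=manip.get_calibration(n); f=210/np.tan(np.radians(c['fov_y'])/2)
    if n=='wrist':
        T=np.eye(4);T[:3,:3]=R.from_quat(s['tool_rot']).as_matrix();T[:3,3]=s['tcp_pos'];E=T@np.array(c['tool_from_camera'])
    else: E=np.array(c['extrinsics'])
    return f,c['cx'],c['cy'],c['k1'],E
def ray(C,px):
    f,cx,cy,k,E=C; d=np.array([(px[0]-cx)/f,(px[1]-cy)/f]); u=d.copy()
    for _ in range(30): u=d/(1+k*(u@u))
    v=E[:3,:3]@np.array([u[0],u[1],1]); return E[:3,3],v
def onz(C,px,z):
    o,v=ray(C,px); return o+v*(z-o[2])/v[2]
def proj(C,p):
    f,cx,cy,k,E=C; q=E[:3,:3].T@(np.array(p)-E[:3,3]); u=q[:2]/q[2]; u=u*(1+k*(u@u)); return np.array([cx+f*u[0],cy+f*u[1]])
def tri(a,pa,b,pb):
    (o,v),(p,w)=ray(a,pa),ray(b,pb)
    s=np.linalg.lstsq(np.c_[v,-w],p-o,rcond=None)[0]; x,y=o+v*s[0],p+w*s[1]; return (x+y)/2,np.linalg.norm(x-y)
def shot(n,name):
    s=manip.sense(); im=manip.snapshot(n); cv2.imwrite(f'pics/{name}.png',im[:,:,::-1]); return cam(n,s),im
E
python3 - <<'E'
from h import *
C={}
for n in('top','side','wrist'):
    C[n],im=shot(n,n+'0'); print(n,C[n][:4],C[n][4].round(3).tolist())
s=manip.sense();print(s)
ims=[cv2.imread(f'pics/{n}0.png') for n in('top','side')]
cv2.imwrite('pics/ts.png',cv2.resize(np.hstack(ims),(800,300)))
P={}
for n in('top','side'):
    for q in('clip_grip','jaw_left','tall_card','tall_card_edge','low_card','marker','plum_cup'):
        r=manip.mark_of(n,q); print(n,q,[(np.round(x['position'],1).tolist(),round(x['p'],2)) for x in r[:2]])
        if r:P[n,q]=r[0]['position']
for q in('clip_grip','jaw_left','tall_card','tall_card_edge','low_card','marker','plum_cup'):
    if ('top',q) in P and ('side',q) in P: print(q,tri(C['top'],P['top',q],C['side'],P['side',q]))
E
```

```text
pics
top (np.float64(420.46211827265506), 283.15884926619844, 201.1035312041804, -0.03989582201655849) [[0.017, -0.989, 0.144, 0.413], [-1.0, -0.018, -0.009, -0.056], [0.011, -0.144, -0.99, 1.083], [0.0, 0.0, 0.0, 1.0]]
side (np.float64(450.060135916058), 277.8467080232001, 207.3559197818817, 0.01638346796231445) [[0.995, -0.038, 0.09, 0.425], [-0.097, -0.446, 0.89, -1.184], [0.006, -0.894, -0.447, 0.628], [0.0, 0.0, 0.0, 1.0]]
wrist (np.float64(351.6067756008829), 282.35490187806687, 210.50507375315576, -0.006381121041734269) [[0.423, 0.872, 0.246, 0.202], [0.906, -0.407, -0.117, 0.595], [-0.002, 0.273, -0.962, 0.373], [0.0, 0.0, 0.0, 1.0]]
{'t': 0.15, 'q': array([ 9.55497315e-01,  5.28290906e-01,  1.43358659e+00,  2.55046096e-05,
        1.18142398e+00, -1.78489636e-01]), 'qd': array([-0.00148499, -0.00142669, -0.00383457,  0.0009356 , -0.00033832,
       -0.00030167]), 'tau': array([ 4.20760243e-04, -4.42742908e+01, -1.78275973e+01, -2.10398430e-04,
        5.65326278e-03,  1.28597736e-05]), 'tcp_pos': array([0.26404911, 0.56588392, 0.23054171]), 'tool_rot': array([ 2.16677142e-01
[... 572 characters left out ...]
 216.2], 0.94)]
side jaw_left [([296.4, 216.1], 0.97)]
side tall_card [([322.1, 246.9], 0.94)]
side tall_card_edge [([299.0, 226.5], 0.64)]
side low_card [([304.4, 197.4], 0.55)]
side marker [([254.2, 190.7], 0.69)]
side plum_cup []
clip_grip (array([ 0.51214571,  0.01428357, -0.00313876]), np.float64(0.0028763574215813358))
jaw_left (array([ 0.5972668 , -0.02764332,  0.01567733]), np.float64(0.0021017326007406836))
tall_card (array([ 0.63749652, -0.19362554,  0.00863258]), np.float64(0.008537050408905794))
tall_card_edge (array([ 0.57790944, -0.1875057 ,  0.069567  ]), np.float64(0.004106639562781377))
marker (array([ 0.48030955,  0.22794792, -0.01462044]), np.float64(0.009431532135083864))
```

View pics/top0.png

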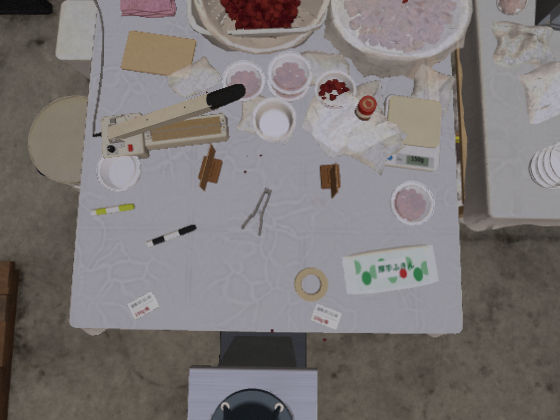

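View pics/side0.png

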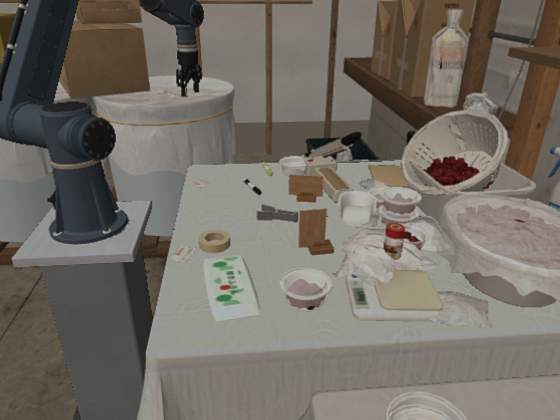

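```bash
cat >> h.py <<'E'
def shift(p,yaw=None,s=None):
    s=s or manip.sense(); M=R.from_quat(s['tool_rot']).as_matrix()
    cur=np.degrees(np.arctan2(M[1,0],M[0,0]))
    # turn about tool z (down): positive turn lowers world yaw of tool x
    print('tcp',s['tcp_pos'].round(4),'toolx yaw',cur.round(1),'shift mm',(M.T@(np.array(p)-s['tcp_pos'])*1e3).round(1),'turn',None if yaw is None else round((cur-yaw+180)%360-180,1))
E
python3 - <<'E'
from h import *
C=cam('top')
for n,p,z in(('h1',(243,229),.03),('h2',(261,234),.03),('hinge',(261,212),.03),('tips',(268,190),.03),('tallfar',(331,165),.12),('tallnear',(334,196),.12),('lownear',(203,188),.082),('lowfar',(212,147),.082)):
    print(n,onz(C,p,z).round(3))
g=onz(C,(252,230),.03); shift([.50,.02,.25],165)
E
```

```text
h1 [0.493 0.034 0.03 ]
h2 [ 0.482 -0.012  0.03 ]
hinge [ 0.537 -0.01   0.03 ]
tips [ 0.593 -0.027  0.03 ]
tallfar [ 0.64  -0.176  0.12 ]
tallnear [ 0.567 -0.183  0.12 ]
lownear [0.587 0.129 0.082]
lowfar [0.689 0.112 0.082]
tcp [0.2643 0.5663 0.2313] toolx yaw 155.0 shift mm [-444.7 -395.3  -18.7] turn -10.0
```

step_arm(
  targets="-40 -35 -5 0; -80 -70 -10 -2; -120 -105 -15 -3; -155 -140 -19 -4; -190 -170 -19 -5; -225 -200 -19 -6; -260 -230 -19 -7; -300 -265 -19 -8; -335 -300 -19 -8; -370 -330 -19 -8; -410 -365 -19 -8; -445 -395 -19 -8",
  gripper=0,
  squeeze=40,
)

```text
t: 2.05
tcp_pos: [0.5011, 0.0181, 0.2506]
tool_rot: [0.148, 0.989, 0.0, 0.0]
force: [0.1, 0.0, -0.5]
finger_gap: 0.999
gripper_force: 0.0
```

step_arm(
  targets="0 0 0 0; 0 0 0 0; 0 0 0 0; 0 0 0 0",
)

```text
t: 2.45
tcp_pos: [0.4996, 0.0215, 0.2502]
tool_rot: [0.147, 0.989, 0.0, -0.0]
force: [-0.2, -0.2, -1.1]
finger_gap: 1.0
gripper_force: 0.0
```

```bash
python3 - <<'E'
from h import *
C,im=shot('wrist','w1')
P={}
for q in('clip_grip','jaw_left','jaw_right','tall_card','tall_card_edge'):
    r=manip.mark_of('wrist',q); print(q,[(np.round(x['position'],1).tolist(),round(x['p'],2)) for x in r[:2]])
    if r:
        z={'tall_card':0,'tall_card_edge':.07}.get(q,.015); print(onz(C,r[0]['position'],z).round(4))
shift([.5,.02,.25],163)
E
```

```text
clip_grip [([272.8, 186.3], 0.88)]
[0.5066 0.0081 0.015 ]
jaw_left [([265.0, 269.7], 0.66)]
[ 0.5992 -0.0304  0.015 ]
jaw_right [([264.9, 268.8], 0.67)]
[ 0.5981 -0.0302  0.015 ]
tall_card []
tall_card_edge []
tcp [0.5003 0.0208 0.2504] toolx yaw 163.0 shift mm [ 0.1 -0.9  0.4] turn 0.0
```

View pics/w1.png

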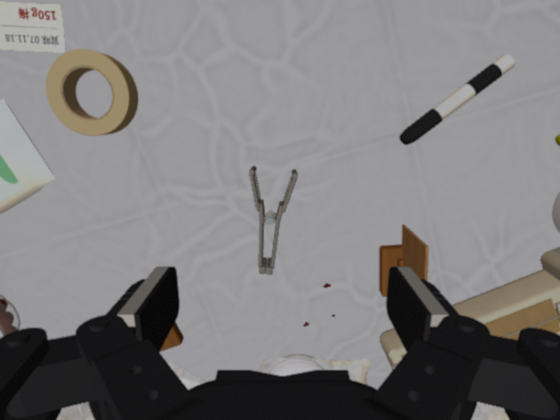

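```bash
python3 - <<'E'
from h import *
s=manip.sense();C=cam('wrist',s)
im=cv2.imread('pics/w1.png'); cr=im[155:285,225:320]; cv2.imwrite('pics/w1c.png',cv2.resize(cr,None,fx=4.5,fy=4.5,interpolation=cv2.INTER_CUBIC))
r=manip.masks_of('wrist','clip_grip')
if r: ys,xs=np.nonzero(r[0]['pixels']); print(r[0]['p'],xs.min(),xs.max(),ys.min(),ys.max())
a,b,h,t=[onz(C,p,.03) for p in((252,169),(295,172),(271,216),(266,262))]
print(a,b,h,t); e=(a+b)/2; d=t-e; print('len',np.linalg.norm(d[:2]),np.degrees(np.arctan2(d[1],d[0])), 'h yaw',np.degrees(np.arctan2(*(h-e)[1::-1])))
E
```

```text
0.57 249 297 166 274
[ 0.48079415 -0.00669839  0.03      ] [0.49684427 0.03516673 0.03      ] [ 0.53521604 -0.00310843  0.03      ] [ 0.58494426 -0.02462239  0.03      ]
len 0.10368151322134628 -22.01000251631529 h yaw -20.495166209594498
```

View pics/w1c.png

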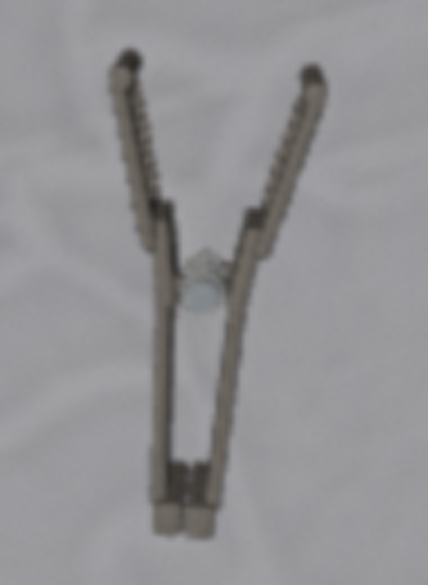

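```bash
python3 - <<'E'
from h import *
s=manip.sense();C=cam('wrist',s)
a,b,h,t=[onz(C,p,.03) for p in((252.8,170.1),(295.2,173.9),(225+203/4.5,155+290/4.5),(266.1,274.5))]
e=(a+b)/2; d=t-e; y=np.arctan2(d[1],d[0]); print(e,t,'len',np.linalg.norm(d[:2]),np.degrees(y))
u=d/np.linalg.norm(d); n=np.array([-u[1],u[0],0]); print('hinge',(h-e)@u,(h-e)@n)
for L in(25,60): pass
g=(e+u*.025+t-u*.095)/2; print('grip',g)
# place pads 3 mm toward the handle ends
shift([*(g-0*u)[:2],.10],np.degrees(y)+180)
E
```

```text
[0.49054985 0.01410221 0.03      ] [ 0.59967434 -0.02938319  0.03      ] len 0.11746971745951462 -21.726959421371912
hinge 0.05195320376854866 -0.0002667870639347669
grip [0.51259855 0.00531595 0.03      ]
tcp [0.5004 0.0206 0.2504] toolx yaw 163.0 shift mm [-16.1 -11.1 150.4] turn 4.8
```

step_arm(
  targets="-16 -11 30 5; -16 -11 70 5; -16 -11 110 5; -16 -11 150 5; -16 -11 180 5; -16 -11 205 5; -16 -11 225 5; -16 -11 238 5; -16 -11 245 5; -16 -11 245 5; -16 -11 245 5; -16 -11 245 5",
)

```text
t: 4.0
tcp_pos: [0.5133, 0.0048, 0.0063]
tool_rot: [0.191, 0.982, -0.0, 0.001]
force: [0.6, -0.8, 0.3]
finger_gap: 1.003
gripper_force: 0.0
```

```bash
python3 - <<'E'
from h import *
C,im=shot('wrist','w2')
print(manip.sense()['tcp_pos'])
E
```

```text
[0.51322208 0.00483695 0.00626834]
```

View pics/w2.png

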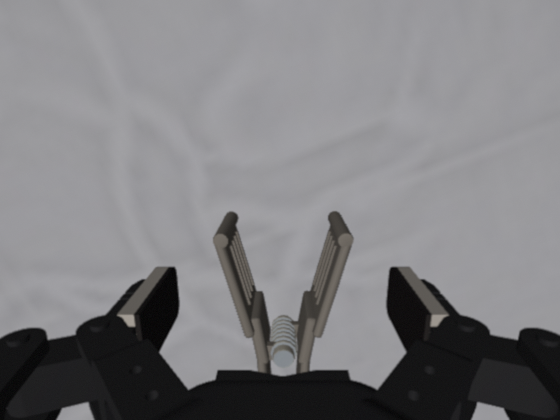

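```bash
python3 - <<'E'
from h import *
s=manip.sense();C=cam('wrist',s);M=R.from_quat(s['tool_rot']).as_matrix()
for n,p in(('L',(226,240)),('R',(344,240)),('hinge',(283,355))): print(n,(M.T@(onz(C,p,.03)-s['tcp_pos'])*1e3).round(1))
E
```

```text
L [ 24.  -20.8 -23.8]
R [ 24.   21.8 -23.8]
hinge [-24.9  -0.2 -23.7]
```

step_arm(
  targets="0 0 2 0; 0 0 2 0; 0 0 2 0; 0 0 2 0; 0 0 2 0; 0 0 2 0; 0 0 2 0; 0 0 2 0; 0 0 2 0; 0 0 2 0",
  gripper=1,
  squeeze=40,
)

```text
t: 5.05
tcp_pos: [0.5135, 0.0048, 0.0046]
tool_rot: [0.191, 0.982, -0.0, 0.001]
force: [-0.4, 0.9, 8.8]
finger_gap: 0.271
gripper_force: 39.5
```

step_arm(
  targets="0 0 0 0; 0 0 -10 0; 0 0 -20 0; 0 0 -35 0; 0 0 -50 0; 0 0 -65 0; 0 0 -65 0; 0 0 -65 0",
)

```text
t: 5.85
tcp_pos: [0.5126, 0.0049, 0.0687]
tool_rot: [0.191, 0.982, -0.0, 0.0]
force: [-0.3, -0.7, -1.0]
finger_gap: 0.269
gripper_force: 39.3
```

```bash
python3 - <<'E'
from h import *
for n in('wrist','side','top'):
    C,im=shot(n,n+'3')
    for q in('clip_grip','jaw_left','jaw_right','tall_card','tall_card_edge'):
        r=manip.mark_of(n,q); print(n,q,[(np.round(x['position'],1).tolist(),round(x['p'],2)) for x in r[:2]])
w=cv2.imread('pics/wrist3.png');s=cv2.imread('pics/side3.png')[130:290,200:400];t=cv2.imread('pics/top3.png')[130:260,220:380]
o=np.hstack([cv2.resize(w,(400,300)),cv2.resize(s,(375,300),interpolation=cv2.INTER_CUBIC)]);
t=cv2.resize(t,(369,300),interpolation=cv2.INTER_CUBIC); b=np.zeros((300,775,3),np.uint8);b[:,:369]=t
cv2.imwrite('pics/c3.png',np.vstack([o,b]))
E
```

```text
wrist clip_grip [([263.2, 278.2], 0.8)]
wrist jaw_left []
wrist jaw_right []
wrist tall_card []
wrist tall_card_edge []
side clip_grip [([265.3, 196.7], 0.91)]
side jaw_left [([299.7, 195.7], 0.59)]
side jaw_right []
side tall_card [([317.4, 246.9], 0.94), ([249.9, 188.2], 0.66)]
side tall_card_edge [([297.5, 224.9], 0.88)]
top clip_grip [([334.9, 197.9], 0.59)]
top jaw_left []
top jaw_right []
top tall_card [([329.1, 179.6], 0.87)]
top tall_card_edge [([333.5, 197.0], 0.81)]
```

View pics/c3.png

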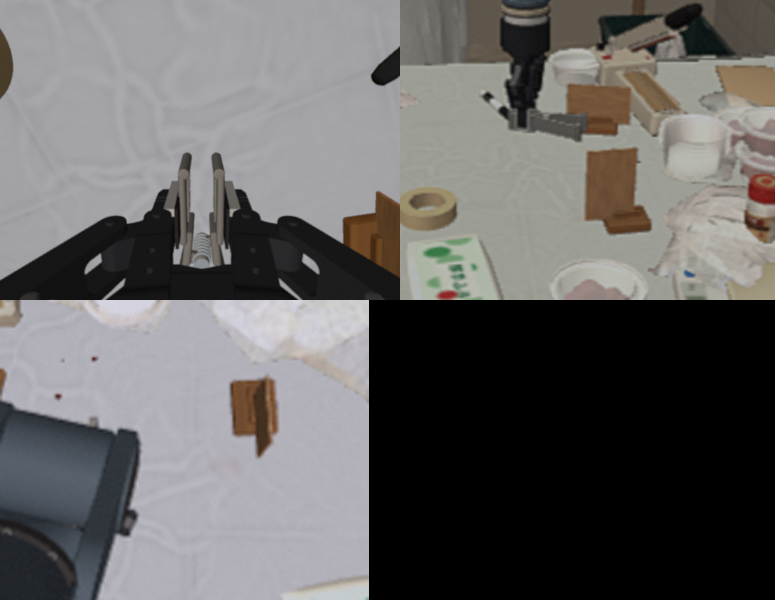

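```bash
python3 - <<'E'
from h import *
shift([.60,-.19,.30],185)
E
```

```text
tcp [0.5126 0.0049 0.0683] toolx yaw 158.0 shift mm [-154.2 -147.9 -231.6] turn -27.0
```

step_arm(
  targets="0 0 -30 0; 0 0 -70 0; 0 0 -110 0; 0 0 -150 0; -20 -20 -185 -4; -45 -45 -215 -8; -70 -70 -230 -13; -95 -95 -230 -18; -120 -120 -230 -23; -140 -138 -230 -27; -154 -148 -230 -27; -154 -148 -230 -27",
)

```text
t: 7.95
tcp_pos: [0.6004, -0.1923, 0.2977]
tool_rot: [-0.042, 0.999, -0.0, 0.0]
force: [-0.2, 0.7, -0.7]
finger_gap: 0.27
gripper_force: 39.5
```

step_arm(
  targets="0 0 0 0; 0 0 0 0; 0 0 0 0; 0 0 0 0",
)

```text
t: 8.35
tcp_pos: [0.5995, -0.189, 0.2986]
tool_rot: [-0.044, 0.999, 0.0, -0.0]
force: [-0.2, -0.1, -0.2]
finger_gap: 0.264
gripper_force: 39.5
```

```bash
python3 - <<'E'
from h import *
C,im=shot('wrist','w4'); print(manip.sense()['tcp_pos'],manip.sense()['gripper_force'])
for q in('tall_card','tall_card_edge'):
    r=manip.mark_of('wrist',q); print(q,[(np.round(x['position'],1).tolist(),round(x['p'],2)) for x in r[:2]])
    if r: print(onz(C,r[0]['position'],{'tall_card':0}.get(q,.07)).round(4))
w=cv2.imread('pics/w4.png')
cv2.imwrite('pics/w4b.png',cv2.resize(w,(800,600),interpolation=cv2.INTER_CUBIC))
E
```

```text
[ 0.59962656 -0.1892165   0.29857074] 39.49349284172058
tall_card [([277.8, 194.9], 0.64)]
[ 0.6352 -0.1923  0.    ]
tall_card_edge [([279.4, 155.2], 0.8)]
[ 0.5758 -0.1948  0.07  ]
```

View pics/w4b.png

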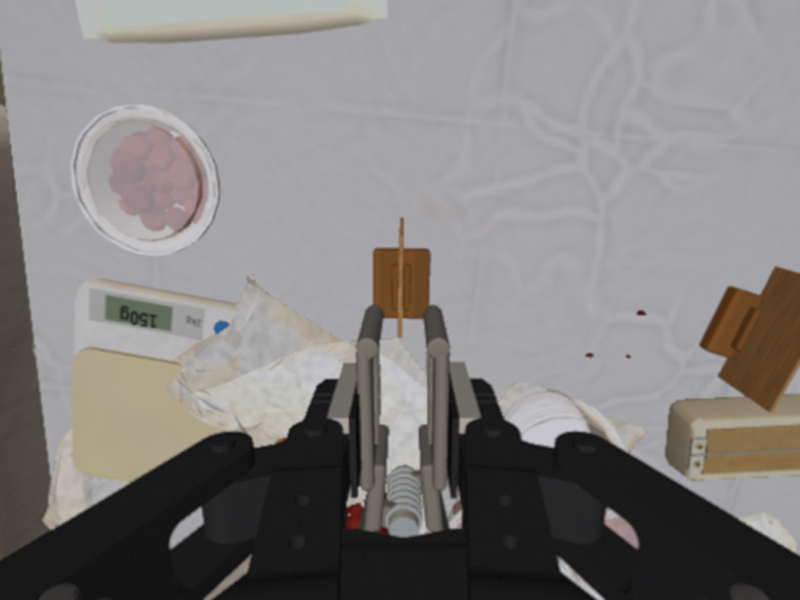

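```bash
python3 - <<'E'
from h import *
s=manip.sense();C=cam('wrist',s);M=R.from_quat(s['tool_rot']).as_matrix()
k=560/800
far=onz(C,(400*k,335*k),.12); nb=onz(C,(402.5*k,219*k),.012); print('far top',far,'near bottom',nb)
d=far-nb; print('len',np.linalg.norm(d[:2]),'yaw',np.degrees(np.arctan2(d[1],d[0])),'tool',np.degrees(np.arctan2(-M[1,0],-M[0,0])))
print('near top proj',proj(C,[nb[0],nb[1],.12])/k)
# foot corners z=.025: near corners, far corners
for p in((374,249),(430,250),(374,318),(430,319)): print('foot',onz(C,(p[0]*k,p[1]*k),.025))
# orange thin line columns in rows
im=cv2.cvtColor(cv2.imread('pics/w4.png'),cv2.COLOR_BGR2HSV).astype(int)
for r in(156,160,164,168,171): 
    row=im[r,270:295]; print(r,[(i+270) for i in range(25) if row[i,1]>70])
E
```

```text
far top [ 0.64612333 -0.18836859  0.12      ] near bottom [ 0.58056619 -0.19259066  0.012     ]
len 0.0656929497435639 yaw 3.684922248714411 tool 5.0044989407505
near top proj [402.1781509  238.60978591]
foot [ 0.60602159 -0.21430355  0.025     ]
foot [ 0.60276567 -0.1675007   0.025     ]
foot [ 0.66653627 -0.20996911  0.025     ]
foot [ 0.66318456 -0.1613212   0.025     ]
156 [280, 281]
160 [280, 281]
164 [280, 281]
168 [280, 281]
171 [280, 281]
```

```bash
python3 - <<'E'
from h import *
s=manip.sense();C=cam('wrist',s);M=R.from_quat(s['tool_rot']).as_matrix();k=.7
for p in((369,347),(437,347),(403,522)):
    print((M.T@(onz(C,(p[0]*k,p[1]*k),s['tcp_pos'][2]+.0255)-s['tcp_pos'])*1e3).round(1))
shift([.4336,-.2041,.06],184.5)
shift([.5034,-.1986,.06],184.5)
E
```

```text
[ 23.8  -9.1 -25.5]
[ 23.8   7.9 -25.5]
[-28.1  -0.6 -25.5]
tcp [ 0.5998 -0.1896  0.2985] toolx yaw -175.0 shift mm [1.668e+02 1.000e-01 2.385e+02] turn 0.5
tcp [ 0.5998 -0.1896  0.2985] toolx yaw -175.0 shift mm [ 96.8  -0.5 238.5] turn 0.5
```

step_arm(
  targets="30 0 0 0; 70 0 0 0; 110 0 0 0; 150 0 10 0; 167 0 40 0.5; 167 0 80 0.5; 167 0 120 0.5; 167 0 160 0.5; 167 0 200 0.5; 167 0 225 0.5; 167 0 238 0.5; 167 0 238 0.5",
)

```text
t: 9.7
tcp_pos: [0.4327, -0.2039, 0.0587]
tool_rot: [-0.039, 0.999, 0.001, -0.001]
force: [-0.3, 0.1, -0.6]
finger_gap: 0.266
gripper_force: 39.5
```

step_arm(
  targets="0 0 0 0; 0 0 0 0; 0 0 0 0",
)

```text
t: 10.0
tcp_pos: [0.4341, -0.205, 0.0614]
tool_rot: [-0.039, 0.999, -0.001, 0.001]
force: [0.7, -0.1, -0.4]
finger_gap: 0.265
gripper_force: 39.5
```

```bash
python3 - <<'E'
from h import *
P=[]
for n in('top','side'):
    C,im=shot(n,n+'5')
    for q in('jaw_left','jaw_right','tall_card_edge'):
        r=manip.mark_of(n,q); print(n,q,[(np.round(x['position'],1).tolist(),round(x['p'],2)) for x in r[:2]])
s=manip.sense();print(s['gripper_force'])
shift([.5034,-.1986,.06],184.5)
# predicted tip from TCP
M=R.from_quat(s['tool_rot']).as_matrix()
for y in(-.0156,.0144):
    p=s['tcp_pos']+M@[-.095,y,-.0105]; print('tip',p.round(4),proj(cam('top'),p).round(1),proj(cam('side'),p).round(1))
e=[.576,-.1927,.07];print(proj(cam('top'),e),proj(cam('side'),e))
t=cv2.imread('pics/top5.png')[130:260,260:400];d=cv2.imread('pics/side5.png')[160:290,240:380]
cv2.imwrite('pics/c5.png',cv2.resize(np.hstack([t,d]),(800,371),interpolation=cv2.INTER_CUBIC))
E
```

```text
top jaw_left [([331.1, 215.8], 0.58)]
top jaw_right [([334.3, 198.3], 0.54)]
top tall_card_edge [([334.8, 198.4], 0.9)]
side jaw_left [([276.8, 226.2], 0.94)]
side jaw_right [([280.3, 231.6], 0.86)]
side tall_card_edge [([298.8, 229.7], 0.86)]
39.492722153663635
tcp [ 0.4335 -0.2045  0.0604] toolx yaw -175.5 shift mm [-70.2   0.4   0.5] turn -0.0
tip [ 0.5294 -0.2127  0.071 ] [343.7 214.6] [280.3 231.8]
tip [ 0.5271 -0.1827  0.071 ] [331.4 215.3] [278.2 226.1]
[335.41137581 195.54585793] [297.74793795 227.49659639]
```

View pics/c5.png

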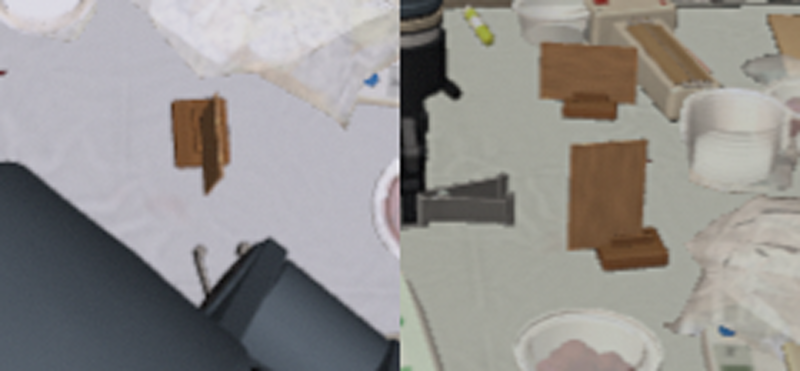

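step_arm(
  targets="-8 0.4 0 0; -16 0.4 0 0; -24 0.4 0 0; -32 0.4 0 0; -40 0.4 0 0; -48 0.4 0 0; -55 0.4 0 0; -62 0.4 0 0; -67 0.4 0 0; -70 0.4 0 0; -70 0.4 0 0; -70 0.4 0 0",
)

```text
t: 11.6
tcp_pos: [0.5029, -0.1985, 0.0602]
tool_rot: [-0.039, 0.999, 0.0, -0.0]
force: [0.2, -0.6, -0.1]
finger_gap: 0.268
gripper_force: 39.5
```

step_arm(
  targets="0 0 0 0; 0 0 0 0; 0 0 0 0; 0 0 0 0; 0 0 0 0",
)

```text
t: 12.1
tcp_pos: [0.5032, -0.1987, 0.0603]
tool_rot: [-0.039, 0.999, 0.0, -0.0]
force: [-0.3, -0.6, -0.4]
finger_gap: 0.266
gripper_force: 39.5
```

```bash
python3 - <<'E'
from h import *
for n in('top','side'):
    C,im=shot(n,n+'6')
    for q in('jaw_left','jaw_right','tall_card','tall_card_edge'):
        r=manip.mark_of(n,q); print(n,q,[(np.round(x['position'],1).tolist(),round(x['p'],2)) for x in r[:2]])
s=manip.sense();print(s['gripper_force'],s['tcp_pos'],s['force'])
M=R.from_quat(s['tool_rot']).as_matrix()
for y in(-.0156,.0144):
    p=s['tcp_pos']+M@[-.095,y,-.0105]; print('tip',p.round(4),proj(cam('top'),p).round(1),proj(cam('side'),p).round(1))
t=cv2.imread('pics/top6.png')[150:230,295:375];d=cv2.imread('pics/side6.png')[185:265,265:345]
cv2.imwrite('pics/c6.png',cv2.resize(np.hstack([t,d]),(800,400),interpolation=cv2.INTER_CUBIC))
E
```

```text
top jaw_left [([326.2, 185.7], 0.42)]
top jaw_right [([207.2, 168.2], 0.38)]
top tall_card [([328.2, 179.7], 0.97)]
top tall_card_edge [([335.3, 196.6], 0.64)]
side jaw_left [([306.5, 223.5], 0.78)]
side jaw_right [([304.0, 230.8], 0.78)]
side tall_card [([319.3, 246.3], 0.78)]
side tall_card_edge [([299.1, 228.0], 0.74)]
39.493757486343384 [ 0.50319304 -0.19860768  0.06031227] [ 0.32021797 -0.50295297 -1.21099859]
tip [ 0.5991 -0.2068  0.0708] [341.2 186.3] [307.6 229.5]
tip [ 0.5968 -0.1768  0.0708] [329. 187.] [304.9 223.9]
```

View pics/c6.png

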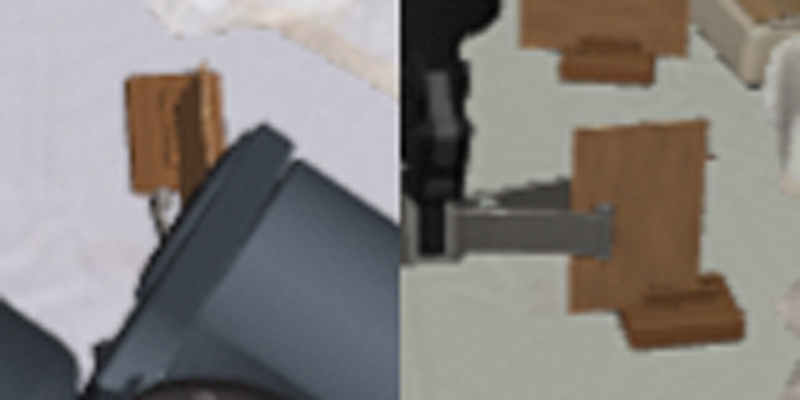

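The side view shows the near jaw in front of the card, about 20 mm past its edge. The far jaw is behind it. In the top view there is clear space between the left jaw and the card, and the stand has not moved.

```bash
python3 -c "
from h import *
print(manip.sign_off())"
```

```text
the job is handed in; nothing more can be done
None
```

I handed the job in with the clip squeezed fully open (about 40 N on the handles) and held about 70 mm up. Its jaws are on either side of the taller card's near edge, about 20 mm past it. In the last pictures the near jaw is clear of the card, and the far jaw should be by the measured positions. Neither stand had visibly moved, and the sign-off returned no verdict.

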